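# Uncover and shut the red air valve in the wire shop

### The arm

A 6-joint arm with a two-finger parallel gripper is mounted at the origin on the work surface. World frame = base frame: x ahead of the robot, y to its left, z up, the work surface at z = 0. Lengths are in m, angles in rad, forces in N, time in s.
With the tool pointing down it reaches from about 0.3 to 0.875 m from the base axis. Payload 6.4 kg.
Tool frame: the origin (TCP) lies between the finger pads; the fingertips stand 25 mm ahead of it and the grasp point (between the pads) lies 6 mm ahead of it; z points along the fingers, y is the line along which they close (so a half turn about z gives the same grasp; the last joint's range is limited). The gripper opens to 85 mm and grips with 20 to 120 N. Pads are 22 mm wide; open, the fingers measure 114 mm over their backs; the gripper's body (76 mm by 85 mm) begins 54 mm behind the grasp point. The pads swing forward as they close: fully open they stand 13 mm farther back than shut.
Start: joints at [-1.337, 0.181, 1.607, -0, 1.354, -0.206], TCP at [0.245, -0.52, 0.256] pointing down, gripper open.
Joint ranges: [-2.99, 2.99], [-0.89, 2.07], [0.3, 2.58], [-1.14, 4.28], [0, 2.63], [-3.12, 3.12]. Speed limits (rad/s): [2.57, 2.57, 3.01, 3.14, 3.14, 3.14].

### API

Orientations are given as a unit quaternion [w, x, y, z].
In Python, from bench import ctrl gives the robot as it stands.
- The arm moves only by the tool servo_tool, never from a script. Its argument "series" is text: rows parted by semicolons, each of 7 numbers parted by spaces: the gripper command: -1 is fully open, 1 is shut, values between are in proportion, then the shift along the tool's x, y, z in m, then the turn, a rotation vector about the tool's x, y, z in degrees. A call has 1 to 12 rows; each row is the pose to reach, as a shift and turn from the pose commanded when the call began, along the tool's axes at that moment; what a row does not reach only later rows make up. A row lasts 1/12 s, in which the tool goes at most 41.7 mm and 7.16 degrees, less where a joint would pass 70% of its speed; a pose out of reach is approached as far as the arm can. A call with a gripper value outside its range is refused whole. The fingers move at their own pace and stop on an object; the grip force is fixed at half the most. Time passes only in rows, so rows that repeat a pose let the fingers close. It gives the time, the measured TCP pose, the force, the opening and the grip force at its end, in the units of the state.
- ctrl.get_obs(): the state, without advancing time (a new reading comes with each control period).
- ctrl.camera(name): name is "side" or "top"; returns a dict with "img" (420x560x3 uint8, red, green, blue), "z_map" (420x560 float32, m along the optical axis (not along the pixel's ray), 0 where there is no reading), "fovy" (degrees; the focal length in pixels is half the picture's height over the tangent of half this angle, whatever the lens; pixels are square), "cx", "cy" (the principal point, pixels), "k1" (the pictures are not rectified: a ray, as slopes to the right and down, at radius r is drawn at 1 + k1 r^2 times it, then the intrinsics apply), "extrinsics" (4x4, takes a point from camera to world coordinates). Camera axes: x right, y down, z forward; pixel columns grow to the right and rows downward; lengths in m; the calibration is good to about 2 mm. A picture is of the moment at which its call begins.
- ctrl.hand_in(): hands the job in; it is judged then, once.
The state is a dict: "time_s": time; "q": joint angles; "dq": joint speeds; "joint_efforts": joint torques, N m; "eef_pos": TCP position; "eef_rot": TCP orientation; "wrist_force": force on the tool from outside, world axes, zero at the start; "torque": the same for the moment, N m; "opening": opening from 0.0 (shut) to 1.0 (fully open); "grasp_force": force on a finger pad.
Only numpy, scipy, OpenCV 4.12 (cv2) and the standard library are available. Lean on these libraries where they do the work, as an engineer would, in place of code of your own. Each camera call takes 0.05 s, during which the arm holds its last target. There are 200 camera calls.

### The job

Slide the green cover of the valve box all the way back, away from the robot, to uncover the two air valves, then push the red lever round clockwise until that valve is fully shut. Only push, with the fingertips or the outside of the fingers: do not grip the cover or a lever. Leave the cover slid back and the blue valve open as it is, and do not disturb the things lying beside the box.

Things in the scene. Friction and masses are not known exactly. Their poses are not given: they have to be found in the camera images.
- box: grey valve box fixed on the counter, 300 (x) x 310 (y) x 85 mm high; origin: centre of underside; x points away from the robot. Near half (x -150..0 mm) is an open well with 6 mm walls, far half a solid deck 85 mm high. Guides 8 mm wide, up to 96 mm high, along both y edges. The well holds two valves, pivots at x = -30, y = -85 and +40 mm; red may be in either place. Two 35 mm stubs stick out at +x.
- cover (a joint): green sliding cover, captive in guides: plate 150 (box x) x 290 (box y) x 5 mm, top face 92 mm above the counter. Value in m: 0 = covers the well; grows as it slides along box +x onto the deck; 0.14 = fully back at its stop, well uncovered. Starts at 0 to 0.02; slides with about 2 to 4 N; stays where left.
- cover_rib (a point): top centre of the black rib standing on the cover, 112 mm above the counter; moves with the cover. Rib 14 mm thick (box x), 90 mm long (box y), 17 mm high above the plate; its 5 mm core is 100 mm long and 20 mm high. At cover 0 it is at box x = -75 mm, y = 0.
- red_lever (a joint): turn of the red plastic lever about its vertical pivot, rad: 0 = fully open, lever points along box -x, in line with its pipe; grows clockwise seen from above; 1.571 = fully shut at a stop, lever points along box +y, across the pipe. Starts at 0 to 0.2; 4 to 6 N at the free end turns it; stays where left. This is the valve to shut.
- red_pivot (a point): point on the vertical pivot axis of the red lever, 66 mm above the counter (mid height of the lever); hub radius 13 mm. Brass valve body and steel pipe lie below, up to 47 mm above the counter.
- red_tip (a point): free end of the red lever, 90 mm from its pivot, 66 mm above the counter. The lever is a flat bar 16 mm wide from 14 to 85 mm from the pivot, spanning 58 to 74 mm above the counter; its 6 mm wide core reaches up to 77 mm and out to the free end.
- blue_lever (a joint): turn of the blue plastic lever about its vertical pivot, rad: 0 = fully open, lever points along box -x, in line with its pipe; grows clockwise seen from above; 1.571 = fully shut at a stop, lever points along box +y, across the pipe. Starts at 0 to 0.2; 4 to 6 N at the free end turns it; stays where left. This valve stays open.
- blue_pivot (a point): point on the vertical pivot axis of the blue lever, 66 mm above the counter; same sizes as the red valve.
- blue_tip (a point): free end of the blue lever, 90 mm from its pivot, 66 mm above the counter.
- tape: yellow ring, a tape roll lying flat on the counter to the left (+y) of the box, outer diameter 100 mm, 48 mm high; origin at the centre of its underside. Bystander.
- jar: small pale jar with a white lid standing on the counter to the left (+y) of the box, diameter 60 mm, 80 mm high; origin at the centre of its underside. Bystander.
- screwdriver: screwdriver lying on the counter to the right (-y) of the box, its length along its x, handle towards -x; bystander.

How it is judged:
On the way, in this order (a step that is already met when the one before it is completed fails the run):
1. the cover is slid back (at least 120 of its 140 mm) while the red valve is still open (below 0.4 rad) (value of joint cover above 0.12 m and value of joint red_lever below 0.4 rad), for 0.1 s.
2. the red lever is pushed shut (within 0.12 rad of its stop) (value of joint red_lever above 1.45 rad), for 0.2 s.
At the end, for the whole second after the job is handed in: the cover is slid back by at least 120 of its 140 mm, the red lever stands within 0.12 rad of fully shut, and the blue lever is still open (below 0.35 rad) (value of joint cover above 0.12 m and value of joint red_lever above 1.45 rad and value of joint blue_lever below 0.35 rad); the robot touches nothing.
It fails at once if the blue lever is turned towards shut (past 0.35 rad) (value of joint blue_lever above 0.35 rad).
It fails at once if a bystander (tape, jar or screwdriver) is moved or lifted by more than 20 mm (distance of any of tape, jar, screwdriver from where it was at the start of the episode above 0.02 m).
It fails at once if the cover's rib is pinched: the fingers press on both its faces at once (over 1 N each) (contact force between the fingers and cover_c1 above 1 N and contact force between the fingers and cover_c2 above 1 N).
It fails at once if a lever is pinched: the fingers press on both its sides at once (over 1 N each) ((contact force between the fingers and red_lever_c0 above 1 N and contact force between the fingers and red_lever_c1 above 1 N) or (contact force between the fingers and blue_lever_c0 above 1 N and contact force between the fingers and blue_lever_c1 above 1 N)).
It also fails if it takes over 48 s, if anything falls off the work surface, if the arm or the gripper's body presses on something with over 40 N, if the wrist force passes 120 N, or if a joint passes its speed limit or range.

## Working session

There is one attempt and no reset: what is moved stays moved. The work goes in short steps, Python scripts to look and compute and a tool call to move; the robot and the scene stay as the last step left them, time stands still between calls to the robot, and variables do not carry over. Pictures are saved under pics/ and viewed, at most 10 in all, crops included, and the job is handed in when it is done.

Besides the shell and the picture viewer there is one more tool, called after "Call:" by a JSON object that holds its "fn" and its "kwargs". servo_tool: Moves the arm, as the interface text tells. Its arguments: {"type":"object","properties":{"series":{"type":"string"}},"required":["series"]}

```bash
mkdir -p pics; cat > h.py <<'E'
import numpy as np, cv2
from bench import ctrl
def cam(n):
    c=ctrl.camera(n); h,w=c["img"].shape[:2]; c["f"]=h/2/np.tan(np.radians(c["fovy"])/2)
    c["K"]=np.array([[c["f"],0,c["cx"]],[0,c["f"],c["cy"]],[0,0,1.]]); return c
def rays(c,uv):
    p=cv2.undistortPoints(np.array(uv,float).reshape(-1,1,2),c["K"],np.array([c["k1"],0,0,0.])).reshape(-1,2)
    E=np.array(c["extrinsics"]); return E[:3,3], np.c_[p,np.ones(len(p))]@E[:3,:3].T, p
def plane(c,uv,z):
    o,d,_=rays(c,uv); return o+d*((z-o[2])/d[:,2])[:,None]
def depth(c,uv):
    o,d,_=rays(c,uv); uv=np.array(uv).astype(int).reshape(-1,2); return o+d*c["z_map"][uv[:,1],uv[:,0]][:,None]
def save(c,n): cv2.imwrite("pics/"+n,c["img"][:,:,::-1])
E
python3 - <<'E'
from h import *
for n in("top","side"):
    c=cam(n); save(c,n+"0.png"); print(n,np.round(c["extrinsics"],3),c["fovy"],c["k1"])
    hsv=cv2.cvtColor(c["img"],cv2.COLOR_RGB2HSV)
    m=cv2.inRange(hsv,(40,70,40),(85,255,255))
    k,_=cv2.findContours(m,0,2); k=max(k,key=cv2.contourArea); r=cv2.boxPoints(cv2.minAreaRect(k)); print(cv2.contourArea(k),r)
    print(np.round(plane(c,r,.092),4)); vu=np.argwhere(m)[::40]; P=depth(c,vu[:,::-1]); print(np.median(P,0))
o=ctrl.get_obs(); print(o)
E
```

```text
top [[ 0.009 -0.992  0.124  0.502]
 [-1.    -0.012 -0.017  0.041]
 [ 0.018 -0.124 -0.992  0.991]
 [ 0.     0.     0.     1.   ]] 48.38413282893937 -0.06195970149395785
11582.5 [[189.56375 277.01447]
 [191.5795  198.39946]
 [342.96713 202.28119]
 [340.9514  280.89618]]
[[ 0.4783  0.1925  0.092 ]
 [ 0.6295  0.1933  0.092 ]
 [ 0.6253 -0.1012  0.092 ]
 [ 0.4736 -0.0963  0.092 ]]
[0.5494292  0.04708398 0.09071805]
side [[-0.715 -0.421  0.559 -0.024]
 [-0.699  0.438 -0.565  0.646]
 [-0.007 -0.794 -0.607  0.746]
 [ 0.     0.     0.     1.   ]] 46.072309228901496 -0.11547049275252581
5829.0 [[209.49443 229.19104]
 [324.6405  157.22473]
 [354.6405  205.22473]
 [239.49445 277.19104]]
[[ 0.6293  0.1874  0.092 ]
 [ 0.6404 -0.1951  0.092 ]
 [ 0.4632 -0.0867  0.092 ]
 [ 0.4815  0.2372  0.092 ]]
[0.53905561 0.06161275 0.09112461]
{'time_s': 0.1, 'q': array([-1.33727883e+00,  1.81432021e-01,  1.60789720e+00, -6.37967672e-06,
        1.35379978e+00, -2.06323064e-01]), 'dq': array([ 0.00121846, -0.00257194, -0.00291446, -0.00098866,  0.00040672,
        0.00033352]), 'joint_efforts': array([ 7.01394970e-05, -4.45875514e+01, -3.52239490e+01, -1.63958593e-04,
        4.10686320e-03, -1.75042487e-05]), 'eef_pos': array([ 0.24472784, -0.51982226,  0.25549897]), 'eef_rot': array([-7.68057818e-04,  9.75914405e-01,  2.18152435e-01, -1.35588852e-05]), 'wrist_force': array([-0.04676014, -1.06737165,  0.39344818]), 'torque': array([ 0.03555779,  0.00611918, -0.02709191]), 'grasp_force': 0.0, 'opening': 1.0038543846154246}
```

View pics/top0.png

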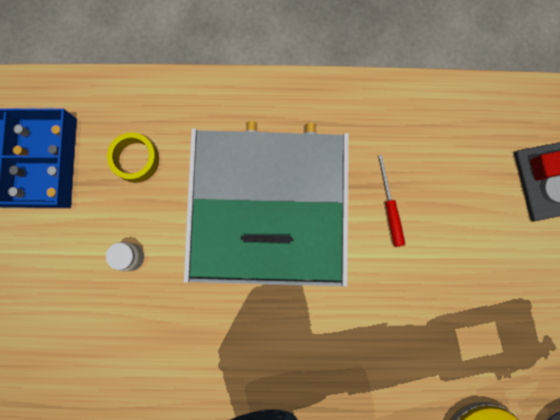

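View pics/side0.png

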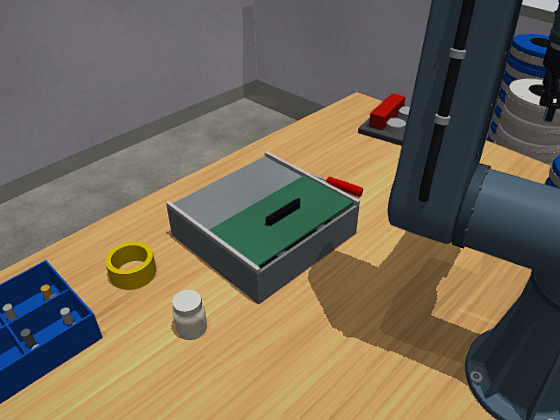

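The top view shows the cover at px (190–343, 199–281) with the rib at (241–292, 238). The tape, the jar and the screwdriver all lie clear of the box, and the side view agrees. Next I'll triangulate the rib.

```bash
python3 - <<'E'
from h import *
R=[]
for n,(u0,u1,v0,v1) in (("top",(225,310,225,252)),("side",(255,310,190,232))):
    c=cam(n); m=np.zeros(c["img"].shape[:2],np.uint8); m[v0:v1,u0:u1]=(c["img"][v0:v1,u0:u1].max(2)<48)*255
    k,_=cv2.findContours(m,0,2); k=max(k,key=cv2.contourArea); r=cv2.boxPoints(cv2.minAreaRect(k)); x=k[:,0,:]
    uv=np.array([x[x[:,0].argmin()],x[x[:,0].argmax()],x.mean(0)],float); print(n,cv2.contourArea(k),uv.tolist(),plane(c,uv,.108).round(4).tolist())
    R.append(rays(c,uv))
for i in range(3):
    (o1,d1,_),(o2,d2,_)=R; A=np.c_[d1[i],-d2[i]]; s=np.linalg.lstsq(A,o2-o1,rcond=None)[0]; print(((o1+s[0]*d1[i]+o2+s[1]*d2[i])/2).round(4))
E
```

```text
top 228.0 [[242.0, 237.0], [291.0, 239.0], [265.37931034482756, 238.31034482758622]] [[0.5547, 0.0931, 0.108], [0.5519, 0.0005, 0.108], [0.5527, 0.0489, 0.108]]
side 333.0 [[265.0, 224.0], [299.0, 207.0], [281.63157894736844, 212.6140350877193]] [[0.5444, 0.109, 0.108], [0.5331, 0.0186, 0.108], [0.5462, 0.0583, 0.108]]
[0.5568 0.0951 0.0926]
[ 0.5522 -0.0012  0.087 ]
[0.5538 0.0495 0.0989]
```

Call:
{"fn": "servo_tool", "kwargs": {"series": "1 .463 -.409 0 0 0 26;1 .463 -.409 0 0 0 26;1 .463 -.409 0 0 0 26;1 .463 -.409 0 0 0 26;1 .463 -.409 0 0 0 26;1 .463 -.409 0 0 0 26;1 .463 -.409 0 0 0 26;1 .463 -.409 0 0 0 26;1 .463 -.409 0 0 0 26;1 .463 -.409 0 0 0 26;1 .463 -.409 0 0 0 26;1 .463 -.409 0 0 0 26"}}

```text
time_s: 1.2
eef_pos: [0.4433, -0.0591, 0.2565]
eef_rot: [0.0, 1.0, -0.007, 0.0]
wrist_force: [0.6, -0.9, 0.2]
opening: -0.003
grasp_force: 0.0
```

Call:
{"fn": "servo_tool", "kwargs": {"series": "1 .02 -.04 0 0 0 0;1 .04 -.08 0 0 0 0;1 .045 -.09 .03 0 0 0;1 .045 -.09 .06 0 0 0;1 .045 -.09 .08 0 0 0;1 .045 -.09 .08 0 0 0;1 .045 -.09 .08 0 0 0"}}

```text
time_s: 1.78
eef_pos: [0.4884, 0.0284, 0.1755]
eef_rot: [-0.0, 1.0, -0.007, -0.001]
wrist_force: [0.5, -0.0, 1.1]
opening: 0.003
grasp_force: 0.0
```

```bash
python3 - <<'E'
from h import *
o=ctrl.get_obs();print(o["eef_pos"],o["eef_rot"])
c=cam("side"); save(c,"s1.png")
E
```

```text
[0.48837899 0.02838704 0.17553315] [-2.59245315e-04  9.99975335e-01 -6.86637107e-03 -1.45455552e-03]
```

View pics/s1.png

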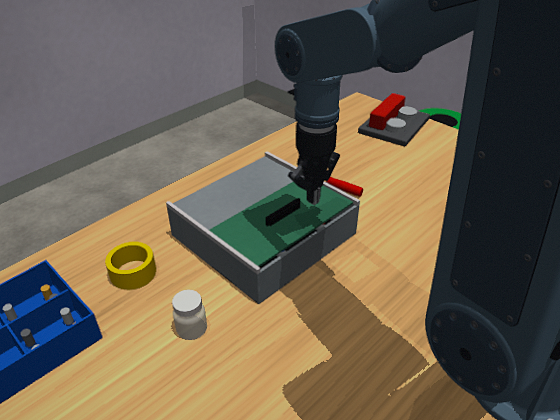

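The fingertips at px (313, 203) are on the near side of the rib. I'll lower them and push.

Call:
{"fn": "servo_tool", "kwargs": {"series": "1 0 -.019 .02 0 0 0;1 0 -.019 .045 0 0 0;1 0 -.019 .053 0 0 0;1 0 -.019 .053 0 0 0;1 .015 -.019 .053 0 0 0;1 .03 -.019 .053 0 0 0;1 .04 -.019 .053 0 0 0;1 .045 -.019 .053 0 0 0;1 .052 -.019 .053 0 0 0;1 .06 -.019 .053 0 0 0"}}

```text
time_s: 2.67
eef_pos: [0.5495, 0.0459, 0.1242]
eef_rot: [0.0, 1.0, -0.007, -0.0]
wrist_force: [-3.5, -0.2, 2.6]
opening: -0.002
grasp_force: 1.6
```

Call:
{"fn": "servo_tool", "kwargs": {"series": "1 .01 0 0 0 0 0;1 .02 0 0 0 0 0;1 .03 0 0 0 0 0;1 .04 0 0 0 0 0;1 .05 0 0 0 0 0;1 .06 0 0 0 0 0;1 .07 0 0 0 0 0;1 .08 0 0 0 0 0;1 .09 0 0 0 0 0;1 .1 0 0 0 0 0;1 .105 0 0 0 0 0;1 .105 0 0 0 0 0"}}

```text
time_s: 3.67
eef_pos: [0.6556, 0.0446, 0.1236]
eef_rot: [-0.0, 1.0, -0.007, 0.001]
wrist_force: [-0.6, 0.1, -0.1]
opening: 0.001
grasp_force: 0.0
```

Call:
{"fn": "servo_tool", "kwargs": {"series": "1 .004 0 0 0 0 0;1 .008 0 0 0 0 0;1 .012 0 0 0 0 0;1 .012 0 0 0 0 0"}}

```text
time_s: 4.0
eef_pos: [0.6648, 0.0448, 0.123]
eef_rot: [-0.0, 1.0, -0.007, -0.003]
wrist_force: [-8.7, -1.0, 6.0]
opening: 0.004
grasp_force: 4.8
```

Call:
{"fn": "servo_tool", "kwargs": {"series": "1 .003 0 0 0 0 0;1 .006 0 0 0 0 0;1 .006 0 0 0 0 0"}}

```text
time_s: 4.25
eef_pos: [0.6654, 0.0448, 0.1229]
eef_rot: [0.0, 1.0, -0.006, -0.009]
wrist_force: [-33.3, -2.0, 22.7]
opening: -0.003
grasp_force: 17.0
```

At the stop. Back off, rise and go aside for a clear look.

Call:
{"fn": "servo_tool", "kwargs": {"series": "1 -.015 0 0 0 0 0;1 -.03 0 0 0 0 0;1 -.03 0 -.04 0 0 0;1 -.03 0 -.08 0 0 0;1 -.05 .03 -.1 0 0 0;1 -.07 .07 -.1 0 0 0;1 -.08 .11 -.1 0 0 0;1 -.1 .15 -.1 0 0 0;1 -.1 .19 -.1 0 0 0;1 -.1 .23 -.1 0 0 0;1 -.1 .27 -.1 0 0 0;1 -.1 .27 -.1 0 0 0"}}

```text
time_s: 5.25
eef_pos: [0.5685, -0.2317, 0.224]
eef_rot: [0.002, 1.0, -0.01, 0.001]
wrist_force: [-1.0, 0.4, 0.3]
opening: 0.001
grasp_force: 0.0
```

```bash
python3 - <<'E'
from h import *
c=cam("top"); save(c,"t2.png")
hsv=cv2.cvtColor(c["img"],cv2.COLOR_RGB2HSV)
roi=np.zeros(hsv.shape[:2],np.uint8); roi[190:290,185:350]=255
for n,ms in (("red",[((0,120,60),(8,255,255)),((172,120,60),(180,255,255))]),("blue",[((100,120,50),(130,255,255))])):
    m=sum(cv2.inRange(hsv,*a) for a in ms)&roi
    k,_=cv2.findContours(m,0,2); k=max(k,key=cv2.contourArea); r=cv2.boxPoints(cv2.minAreaRect(k)); print(n,cv2.contourArea(k),r.round(1).tolist(),plane(c,r,.074).round(4).tolist())
    vu=np.argwhere(m); print(np.median(depth(c,vu[:,::-1]),0))
m=cv2.inRange(hsv,(40,70,40),(85,255,255))
k,_=cv2.findContours(m,0,2); k=max(k,key=cv2.contourArea); r=cv2.boxPoints(cv2.minAreaRect(k)); print("cover",plane(c,r,.092).round(4).tolist())
c=cam("side"); save(c,"s2.png")
E
```

```text
red 440.5 [[297.20001220703125, 268.29998779296875], [304.6000061035156, 216.8000030517578], [318.0, 218.6999969482422], [310.70001220703125, 270.20001220703125]] [[0.4968, -0.0136, 0.074], [0.5979, -0.0277, 0.074], [0.5944, -0.0543, 0.074], [0.4933, -0.0399, 0.074]]
[ 0.54623406 -0.03061298  0.07299658]
blue 416.0 [[233.1999969482422, 266.3999938964844], [240.8000030517578, 214.8000030517578], [253.89999389648438, 216.6999969482422], [246.39999389648438, 268.3999938964844]] [[0.4992, 0.1112, 0.074], [0.6005, 0.0983, 0.074], [0.597, 0.0723, 0.074], [0.4957, 0.0855, 0.074]]
[0.54681674 0.09453855 0.07304687]
cover [[0.6071, 0.1902, 0.092], [0.7587, 0.1908, 0.092], [0.7536, -0.1035, 0.092], [0.6016, -0.0976, 0.092]]
```

View pics/t2.png

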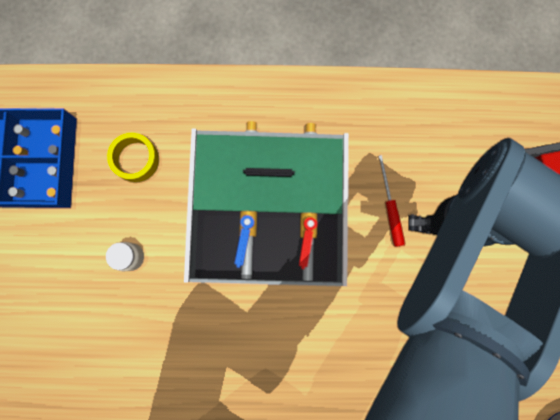

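View pics/s2.png

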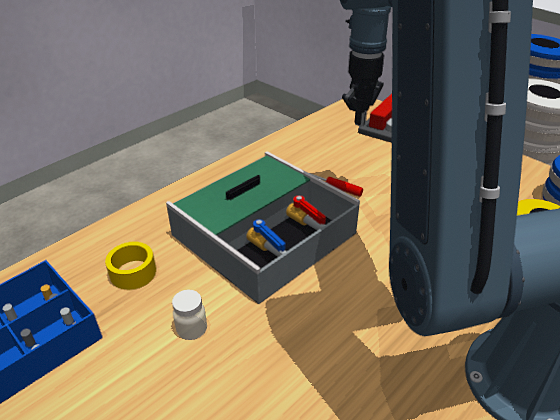

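The red valve is on the −y side, with its hub at px (310, 223) and its tip at (303, 268). It is still open at about 0.15 rad. The cover is fully back and the blue lever is at hub (247, 222). I'll bring the closed fingers over the gap to the right of the red lever.

Call:
{"fn": "servo_tool", "kwargs": {"series": "1 -.01 -.03 0 0 0 0;1 -.03 -.07 0 0 0 0;1 -.045 -.11 .01 0 0 0;1 -.052 -.14 .03 0 0 0;1 -.052 -.157 .06 0 0 0;1 -.052 -.157 .07 0 0 0;1 -.052 -.157 .07 0 0 0;1 -.052 -.157 .07 0 0 0"}}

```text
time_s: 6.02
eef_pos: [0.5192, -0.0659, 0.1536]
eef_rot: [0.0, 1.0, -0.006, -0.0]
wrist_force: [-1.0, -0.2, 0.5]
opening: 0.002
grasp_force: 0.0
```

```bash
python3 - <<'E'
from h import *
o=ctrl.get_obs();print(o["eef_pos"],o["eef_rot"])
c=cam("side"); cv2.imwrite("pics/s3.png",cv2.resize(c["img"][150:310,160:400,::-1],None,fx=3,fy=3))
E
```

```text
[ 0.51924395 -0.06589012  0.15356184] [ 4.49854990e-05  9.99980493e-01 -6.24577359e-03 -3.05314769e-05]
```

View pics/s3.png

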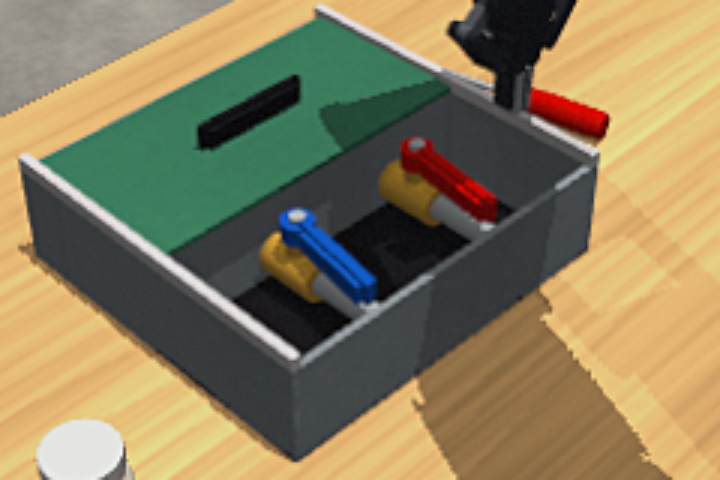

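The fingertips show at crop (512, 105), above the right part of the well and clear of the lever. I'll shift 8 mm right and lower them.

Call:
{"fn": "servo_tool", "kwargs": {"series": "1 0 .008 0 0 0 0;1 0 .008 .02 0 0 0;1 0 .008 .04 0 0 0;1 0 .008 .06 0 0 0;1 0 .008 .075 0 0 0;1 0 .008 .075 0 0 0;1 0 .008 .075 0 0 0"}}

```text
time_s: 6.65
eef_pos: [0.52, -0.0763, 0.0793]
eef_rot: [0.0, 1.0, -0.008, 0.001]
wrist_force: [0.2, 0.3, 0.0]
opening: 0.0
grasp_force: 0.0
```

Call:
{"fn": "servo_tool", "kwargs": {"series": "1 0 -.012 0 0 0 0;1 0 -.021 0 0 0 0;1 -.001 -.028 0 0 0 0;1 -.002 -.036 0 0 0 0;1 -.002 -.046 0 0 0 0;1 0 -.056 0 0 0 0;1 .004 -.066 0 0 0 0;1 .009 -.074 0 0 0 0;1 .009 -.074 0 0 0 0"}}

```text
time_s: 7.4
eef_pos: [0.5291, 0.0008, 0.0786]
eef_rot: [0.0, 1.0, -0.006, 0.0]
wrist_force: [-0.6, -0.7, -0.7]
opening: -0.001
grasp_force: 0.1
```

Call:
{"fn": "servo_tool", "kwargs": {"series": "1 .009 -.007 0 0 0 0;1 .018 -.013 0 0 0 0;1 .028 -.018 0 0 0 0;1 .037 -.021 0 0 0 0;1 .041 -.021 0 0 0 0;1 .041 -.021 0 0 0 0"}}

```text
time_s: 7.9
eef_pos: [0.5685, 0.0208, 0.0776]
eef_rot: [-0.001, 1.0, -0.007, -0.002]
wrist_force: [-5.7, -0.1, 1.2]
opening: 0.003
grasp_force: 2.6
```

Call:
{"fn": "servo_tool", "kwargs": {"series": "1 .004 0 0 0 0 0;1 .008 0 0 0 0 0;1 .008 0 0 0 0 0"}}

```text
time_s: 8.15
eef_pos: [0.5693, 0.0209, 0.0767]
eef_rot: [-0.001, 1.0, -0.006, -0.011]
wrist_force: [-33.0, -2.4, 25.3]
opening: -0.001
grasp_force: 17.1
```

It's at the stop. Withdraw straight back, rise, and move aside.

Call:
{"fn": "servo_tool", "kwargs": {"series": "1 .006 0 0 0 0 0;1 0 0 0 0 0 0;1 -.02 0 0 0 0 0;1 -.03 0 0 0 0 0;1 -.03 0 -.03 0 0 0;1 -.03 0 -.07 0 0 0;1 -.03 0 -.11 0 0 0;1 -.03 0 -.15 0 0 0;1 -.06 .04 -.15 0 0 0;1 -.08 .08 -.15 0 0 0;1 -.1 .12 -.15 0 0 0;1 -.1 .16 -.15 0 0 0"}}

```text
time_s: 9.15
eef_pos: [0.4753, -0.127, 0.2287]
eef_rot: [-0.0, 1.0, -0.006, 0.0]
wrist_force: [2.0, 0.1, -0.6]
opening: 0.003
grasp_force: 0.0
```

Call:
{"fn": "servo_tool", "kwargs": {"series": "1 0 .04 0 0 0 0;1 0 .08 0 0 0 0;1 0 .12 0 0 0 0;1 0 .12 0 0 0 0"}}

```text
time_s: 9.48
eef_pos: [0.4754, -0.2537, 0.2289]
eef_rot: [0.002, 1.0, -0.01, 0.001]
wrist_force: [-0.4, -0.3, 0.1]
opening: 0.002
grasp_force: 0.0
```

```bash
python3 - <<'E'
from h import *
c=cam("top"); save(c,"t4.png")
hsv=cv2.cvtColor(c["img"],cv2.COLOR_RGB2HSV); roi=np.zeros(hsv.shape[:2],np.uint8); roi[205:290,190:345]=255
for n,ms in (("red",[((0,120,60),(8,255,255)),((172,120,60),(180,255,255))]),("blue",[((100,120,50),(130,255,255))])):
    m=sum(cv2.inRange(hsv,*a) for a in ms)&roi; vu=np.argwhere(m)[:,::-1]; P=plane(c,vu,.074)[:,:2].astype(np.float32)
    print(n,cv2.fitLine(P,2,0,.01,.01).ravel())
E
```

```text
red [0.02898497 0.99957985 0.58593976 0.0023842 ]
blue [ 0.98266107 -0.18541093  0.5471472   0.09408101]
```

View pics/t4.png

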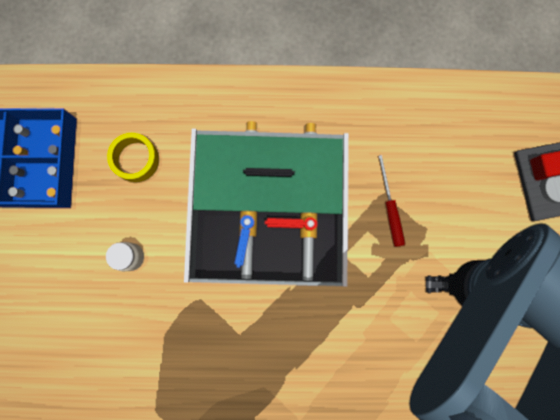

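The red lever now lies across its pipe, px (265–311, 223). The blue lever is unchanged at (247, 222) to (240, 266), the cover is back, and the bystanders haven't moved.

```bash
python3 -c "from bench import ctrl; print(ctrl.hand_in())"
```

```text
the job is handed in; nothing more can be done
None
```

The cover is slid back to its stop, the red valve is pushed fully shut, the blue valve and the things beside the box are undisturbed in the final picture, and the job is handed in; no verdict was returned.

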